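Rock the stone tiles on the surface plate and rack the bellied one

TASK

One of the three stone tiles on the surface plate has a bellied underside: find it by pressing gently down on the end nearest the robot, tile by tile, to feel which one tips, then press that tile's far end so that it rocks back the other way. Lift it and lay it gently across the two wooden bearers of the rack, centred between the end stops, belly down; leave the two flat tiles lying where they are, press no tile hard, and do not disturb the wax block and the rubbing stone.

Things in the scene. Friction and masses are not known exactly. Their poses are not given: they have to be found in the camera images.
- surface_plate: Dark grey granite surface plate, 184 (x) x 240 (y) x 40 mm high, fixed; origin under its centre on the desk, z up; its flat working face is 40 mm above the origin. Wax block and rubbing stone lie along its far (+x) edge. Stone on stone and wood is stiff: contact forces peak at about 4 N per mm/s of approach, so touch at 10 mm/s or less; judged hard above 60 N.
- tile_a: One of three like stone tiles lying level on the plate, 110 (its x) x 44 (its y) x 14 mm, 0.25 kg, a 5 mm rebate under each end, -x end toward the robot; origin at the centre of the underside, z up. One of the three (name and place do not say which) is bellied; it lies as level and as high as the others. Grip across the 44 mm at mid-length.
- tile_b: One of three like stone tiles lying level on the plate, 110 (its x) x 44 (its y) x 14 mm, 0.25 kg, a 5 mm rebate under each end, -x end toward the robot; origin at the centre of the underside, z up. One of the three (name and place do not say which) is bellied; it lies as level and as high as the others. Grip across the 44 mm at mid-length.
- tile_c: One of three like stone tiles lying level on the plate, 110 (its x) x 44 (its y) x 14 mm, 0.25 kg, a 5 mm rebate under each end, -x end toward the robot; origin at the centre of the underside, z up. One of the three (name and place do not say which) is bellied; it lies as level and as high as the others. Grip across the 44 mm at mid-length.
- near_a (a point): Point on top of tile_a, 5 mm in from its near end, mid-width (tile frame -50, 0, 14 mm). The bellied tile bears only on a strip 20 mm wide across its middle; its ends stand 4 mm clear of the plate. About 1 N near an end tips it 0.089 rad (a fingertip there sinks 2 to 3.5 mm) onto the plate; let go, it falls back level. Flat tiles do not tip.
- near_b (a point): Point on top of tile_b, 5 mm in from its near end, mid-width (tile frame -50, 0, 14 mm). The bellied tile bears only on a strip 20 mm wide across its middle; its ends stand 4 mm clear of the plate. About 1 N near an end tips it 0.089 rad (a fingertip there sinks 2 to 3.5 mm) onto the plate; let go, it falls back level. Flat tiles do not tip.
- near_c (a point): Point on top of tile_c, 5 mm in from its near end, mid-width (tile frame -50, 0, 14 mm). The bellied tile bears only on a strip 20 mm wide across its middle; its ends stand 4 mm clear of the plate. About 1 N near an end tips it 0.089 rad (a fingertip there sinks 2 to 3.5 mm) onto the plate; let go, it falls back level. Flat tiles do not tip.
- rack: Low wooden rework rack, fixed, left of the plate: base board 156 (its x) x 90 (its y) x 6 mm, two cross bearers 8 mm wide, at x = -42 and +42 mm, tops 14 mm above the origin, and end stops 128 mm apart inside, 25 mm high; sides open. Origin under its centre on the desk, z up. The bellied tile laid centred along its x sinks about 2.3 mm between the bearers.
- wax_block: Pale block of polishing wax, 30 x 44 x 26 mm, loose, at the far edge of the surface plate; bystander. Origin: centre of the underside.
- rubbing_stone: Worn reddish rubbing stone, 36 x 84 x 20 mm, loose, at the far edge of the surface plate; bystander. Origin: centre of the underside.

How it is judged:
On the way, in this order (a step that is already met when the one before it is completed fails the run):
1. a tile is tipped by a press of the fingers on its near end, on the plate (((contact force between the fingers and tile_a above 0.5 N and contact force between tile_a and surface_plate above 3.5 N and angle between tile_a's own z axis and vertical above 0.05 rad and z of near_a in the frame of surface_plate below 0.052 m) or (contact force between the fingers and tile_b above 0.5 N and contact force between tile_b and surface_plate above 3.5 N and angle between tile_b's own z axis and vertical above 0.05 rad and z of near_b in the frame of surface_plate below 0.052 m) or (contact force between the fingers and tile_c above 0.5 N and contact force between tile_c and surface_plate above 3.5 N and angle between tile_c's own z axis and vertical above 0.05 rad and z of near_c in the frame of surface_plate below 0.052 m))), for 0.1 s.
2. a tile is rocked the other way by a press of the fingers on its far end, on the plate (((contact force between the fingers and tile_a above 0.5 N and contact force between tile_a and surface_plate above 3.5 N and angle between tile_a's own z axis and vertical above 0.05 rad and z of near_a in the frame of surface_plate above 0.0565 m) or (contact force between the fingers and tile_b above 0.5 N and contact force between tile_b and surface_plate above 3.5 N and angle between tile_b's own z axis and vertical above 0.05 rad and z of near_b in the frame of surface_plate above 0.0565 m) or (contact force between the fingers and tile_c above 0.5 N and contact force between tile_c and surface_plate above 3.5 N and angle between tile_c's own z axis and vertical above 0.05 rad and z of near_c in the frame of surface_plate above 0.0565 m))), for 0.1 s.
At the end, for the whole second after the job is handed in: The bellied tile rests released and still on both bearers, sunk between them (underside 1.2 to 4.5 mm below their tops, tilt under 0.06 rad; centre within 12 mm along, 20 mm across the rack; turned under 0.2 rad); both flat tiles lie flat (0.03 rad) within 20 mm of where they started (((x of tile_a in the frame of rack between -0.012 and 0.012 m and y of tile_a in the frame of rack between -0.02 and 0.02 m and z of tile_a in the frame of rack between 0.0095 and 0.0128 m and angle between tile_a's own z axis and vertical below 0.06 rad and angle between the x axis of tile_a and the x axis of rack, either way round below 0.2 rad and linear speed of tile_a below 0.02 m/s and contact force between tile_a and the fingers below 0.05 N and distance of each of tile_b, tile_c from where it was at the start of the episode below 0.02 m and angle between each of tile_b, tile_c's own z axis and vertical below 0.03 rad) or (x of tile_b in the frame of rack between -0.012 and 0.012 m and y of tile_b in the frame of rack between -0.02 and 0.02 m and z of tile_b in the frame of rack between 0.0095 and 0.0128 m and angle between tile_b's own z axis and vertical below 0.06 rad and angle between the x axis of tile_b and the x axis of rack, either way round below 0.2 rad and linear speed of tile_b below 0.02 m/s and contact force between tile_b and the fingers below 0.05 N and distance of each of tile_a, tile_c from where it was at the start of the episode below 0.02 m and angle between each of tile_a, tile_c's own z axis and vertical below 0.03 rad) or (x of tile_c in the frame of rack between -0.012 and 0.012 m and y of tile_c in the frame of rack between -0.02 and 0.02 m and z of tile_c in the frame of rack between 0.0095 and 0.0128 m and angle between tile_c's own z axis and vertical below 0.06 rad and angle between the x axis of tile_c and the x axis of rack, either way round below 0.2 rad and linear speed of tile_c below 0.02 m/s and contact force between tile_c and the fingers below 0.05 N and distance of each of tile_a, tile_b from where it was at the start of the episode below 0.02 m and angle between each of tile_a, tile_b's own z axis and vertical below 0.03 rad))); the robot touches nothing.
It fails at once if a tile is pressed on the surface plate with more than 60 N (contact force between any of tile_a, tile_b, tile_c and surface_plate above 60 N).
It fails at once if a tile is pressed on or dropped on the rack with more than 60 N (contact force between any of tile_a, tile_b, tile_c and rack above 60 N).
It fails at once if the wax block or the rubbing stone is moved by more than 20 mm (distance of any of wax_block, rubbing_stone from where it was at the start of the episode above 0.02 m).
It also fails if it takes over 61 s, if anything falls off the work surface, if the arm or the gripper's body presses on something with over 40 N, if the wrist force passes 120 N, or if a joint passes its speed limit or range.

ROBOT

A 6-joint arm with a two-finger parallel gripper is mounted at the origin on the work surface; the furniture and walls round the work are solid. World frame = base frame: x ahead of the robot, y to its left, z up, the work surface at z = 0. Lengths are in m, angles in rad, forces in N, time in s.
With the tool pointing down it reaches from about 0.2 to 0.875 m from the base axis. Payload 3.4 kg.
Tool frame: the origin (TCP) lies midway between the tips of the shut fingers; the grasp point (between the pads) lies 19 mm behind it (ctrl.grip_point_offset is the distance from the TCP to the grasp point, in m); z points along the fingers, y is the direction in which the jaws open and shut (so a half turn about z gives the same grasp; the last joint's range is limited). The gripper opens to 94 mm and grips with 3 to 60 N. Pads are 16 mm wide; open, the fingers measure 119 mm over their backs; the gripper's body (75 mm by 177 mm) begins 78 mm behind the grasp point.
Start: joints at [-1.353, 0.276, 1.505, -0, 1.361, -0.121], TCP at [0.191, -0.542, 0.205] pointing down, gripper open.
Joint ranges: [-2.89, 2.89], [-0.75, 2.08], [0.22, 2.7], [-1.18, 4.32], [0.11, 2.71], [-2.7, 2.7]. Speed limits (rad/s): [2.57, 2.57, 3.14, 3.14, 3.14, 3.14].

INTERFACE

Orientations are given as a 3x3 rotation matrix whose columns are the frame's x, y, z axes.
In Python, from bench import ctrl, camera, workorder gives the robot as it stands.
- The arm moves only by the tool arm_command, never from a script. Its argument "steps" is a list of rows, each an object with "hand": the finger opening in m, from 0 to 0.094; "translation": the shift along the world's x, y, z in m, a list of three; "roll": the turn about the world's z in rad. In form: [{"hand": hand, "translation": [dx, dy, dz], "roll": roll}, ...]. A call has 1 to 12 rows; each row is the pose to reach, as a shift and turn from the pose commanded when the call began; what a row does not reach only later rows make up. A row lasts 1/8 s, in which the tool goes at most 62.5 mm and 10.7 degrees, less where a joint would pass 70% of its speed; a pose out of reach is approached as far as the arm can. A call with a gripper value outside its range is refused whole. The fingers move at their own pace and stop on an object; "newtons" is the grip in N (left out, the last holds). Time passes only in rows, so rows that repeat a pose let the fingers close. It gives the time, the measured TCP pose, the force and the opening at its end, in the units of the state.
- ctrl.sense(): the state, without advancing time (a new reading comes with each control period).
- camera(name): name is "scene" or "top" or "wrist"; returns a dict with "image" (420x560x3 uint8, blue, green, red), "depth" (420x560 float32, m along the optical axis (not along the pixel's ray), 0 where there is no reading), "fx", "fy", "cx", "cy" (pixels), "k1" (the pictures are not rectified: a ray, as slopes to the right and down, at radius r is drawn at 1 + k1 r^2 times it, then the intrinsics apply), "R" (3x3) and "t" (3): a world point X has camera coordinates R X + t. Camera axes: x right, y down, z forward; pixel columns grow to the right and rows downward; lengths in m; the calibration is good to about 2 mm. A picture is of the moment at which its call begins.
- workorder.job_done(): hands the job in, once; it reports no verdict.
The state is a dict: "time_s": time; "q": joint angles; "joint_velocities": joint speeds; "joint_efforts": joint torques, N m; "ee_pos": TCP position; "orientation": TCP orientation; "ft_force": force on the tool from outside, world axes, zero at the start; "wrist_torque": the same for the moment, N m; "gripper_width": opening from 0.0 (shut) to 1.0 (fully open).
Only numpy, scipy, OpenCV 4.12 (cv2) and the standard library are available. Lean on these libraries where they do the work, as an engineer would, in place of code of your own. Each camera call takes 0.05 s, during which the arm holds its last target.

## Working session

There is one attempt and no reset: what is moved stays moved. The work goes in short steps, Python scripts to look and compute and a tool call to move; the robot and the scene stay as the last step left them, time stands still between calls to the robot, and variables do not carry over. Pictures are saved under pics/ and viewed, and the job is handed in when it is done.

Besides the shell and the picture viewer there is one more tool, called after "Request:" as name([rows], argument=value, ...), one row to a line, values as JSON. arm_command: Moves the arm, as the interface text tells. Its arguments: {"type":"object","properties":{"steps":{"type":"array","items":{"type":"object","properties":{"hand":{"type":"number"},"translation":{"type":"array","items":{"type":"number"}},"roll":{"type":"number"}}}},"newtons":{"type":"number"}},"required":["steps"]}

```bash
mkdir -p pics; python3 - <<'E'
from bench import ctrl,camera
import cv2,pickle
s=ctrl.sense();print(s['time_s'],s['ee_pos'],s['orientation'],s['gripper_width'],s['ft_force'])
d={}
for n in('scene','top'):
    c=camera(n);d[n]=c;cv2.imwrite(f'pics/{n}0.png',c['image']);print(n,c['fx'],c['k1'],c['R'],c['t'])
pickle.dump(d,open('d0.pkl','wb'))
E
```

```text
0.0 [ 0.19098527 -0.54177022  0.20461301] [[ 9.43150602e-01  3.32365450e-01 -3.85974967e-04]
 [ 3.32365606e-01 -9.43149032e-01  1.73385530e-03]
 [ 2.12241680e-04 -1.76357147e-03 -9.99998422e-01]] 1.0008211006957533 [-0.13770181  0.65231401 -0.00784423]
scene 402.65482079046313 -0.06005225952534156 [[-0.85342498 -0.52095964 -0.01633569]
 [-0.2713109   0.47077981 -0.83949792]
 [ 0.44503505 -0.71201645 -0.54311728]] [0.37656034 0.23670478 0.6039687 ]
top 532.8404285051199 -0.09378337733263564 [[ 0.02804801 -0.99901919 -0.03426323]
 [-0.99552526 -0.02482282 -0.09117717]
 [ 0.09023723  0.03666725 -0.99524507]] [-0.06749985  0.50048678  0.93745814]
```

View pics/top0.png

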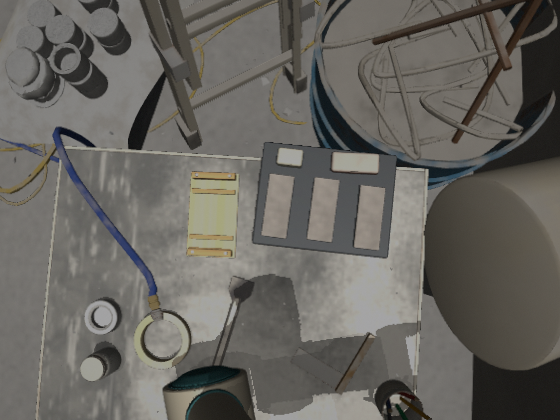

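View pics/scene0.png

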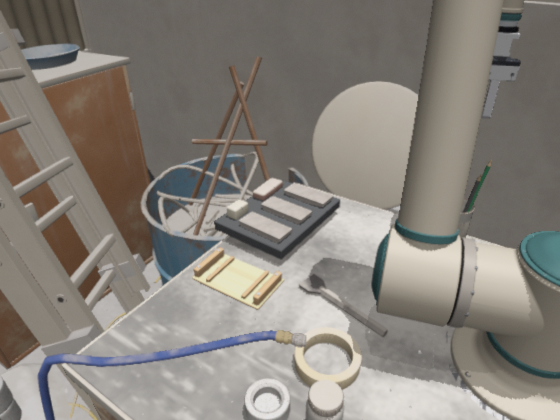

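The top view shows the plate at about (325,200), with tiles at (278,206), (323,210) and (369,217). The wax is at (290,157), the rubbing stone at (355,162) and the rack at (213,214).

```bash
cat > h.py <<'E'
import numpy as np,cv2
def ray(c,uv):
    uv=np.asarray(uv,float).reshape(-1,1,2)
    K=np.array([[c['fx'],0,c['cx']],[0,c['fy'],c['cy']],[0,0,1]])
    p=cv2.undistortPoints(uv,K,np.array([c['k1'],0,0,0,0.])).reshape(-1,2)
    d=np.c_[p,np.ones(len(p))]@c['R']; o=-c['R'].T@c['t']
    return o,d
def onplane(c,uv,z):
    o,d=ray(c,uv); return o+d*((z-o[2])/d[:,2])[:,None]
def proj(c,X):
    r,_=cv2.Rodrigues(np.asarray(c['R'],float))
    K=np.array([[c['fx'],0,c['cx']],[0,c['fy'],c['cy']],[0,0,1]])
    return cv2.projectPoints(np.asarray(X,float).reshape(-1,1,3),r,np.asarray(c['t'],float),K,np.array([c['k1'],0,0,0,0.]))[0].reshape(-1,2)
def rect(c,cnt,z):
    P=onplane(c,cnt.reshape(-1,2),z)[:,:2].astype(np.float32)
    (cx,cy),(w,h),a=cv2.minAreaRect(P)
    if w<h: w,h,a=h,w,a+90
    return [round(float(v),4) for v in(cx,cy,w,h)],round((a+90)%180-90,1)
E
python3 - <<'E'
from h import *;import pickle
d=pickle.load(open('d0.pkl','rb'));c=d['top'];im=c['image']
g=im.max(2)
m=np.zeros_like(g);m[135:262,245:400]=(g[135:262,245:400]>120)
m=cv2.morphologyEx(m,cv2.MORPH_OPEN,np.ones((3,3),np.uint8))
cs,_=cv2.findContours(m,cv2.RETR_EXTERNAL,cv2.CHAIN_APPROX_NONE)
for k in cs:
    if cv2.contourArea(k)>200: print(cv2.boundingRect(k),rect(c,k,.054),c['depth'][k[0,0,1]+5,k[0,0,0]])
# rack
hsv=cv2.cvtColor(im,cv2.COLOR_BGR2HSV);print(hsv[214,213],hsv[176,213],hsv[100,213],hsv[280,150])
m=cv2.inRange(hsv,(10,40,90),(40,255,255));m[:,:180]=0;m[:,245:]=0;m[:165]=0;m[262:]=0
for b,z in(((20,40),.006),):
    cs,_=cv2.findContours(m,cv2.RETR_EXTERNAL,cv2.CHAIN_APPROX_NONE)
    for k in cs:
        if cv2.contourArea(k)>100: print('rack',cv2.boundingRect(k),rect(c,k,.006),rect(c,k,.025))
m=cv2.inRange(hsv,(5,90,90),(21,255,255));m[:,:180]=0;m[:,245:]=0;m[:165]=0;m[262:]=0
cs,_=cv2.findContours(m,cv2.RETR_EXTERNAL,cv2.CHAIN_APPROX_NONE)
for k in cs:
    if cv2.contourArea(k)>50: print('bar',cv2.boundingRect(k),rect(c,k,.014),rect(c,k,.025))
cv2.imwrite('pics/crop.png',cv2.resize(im[130:265,170:405],None,fx=3.3,fy=3.3,interpolation=cv2.INTER_CUBIC))
E
```

```text
(354, 186, 31, 64) ([0.4897, -0.2139, 0.1085, 0.042], -5.7) 0.92874414
(308, 178, 31, 64) ([0.5015, -0.1331, 0.1084, 0.0417], -6.1) 0.9312192
(245, 175, 41, 87) ([0.4842, -0.0328, 0.1505, 0.0693], 1.9) 0.9881986
(262, 174, 32, 64) ([0.506, -0.054, 0.1084, 0.0415], -6.4) 0.93237984
(320, 167, 80, 95) ([0.4953, -0.1974, 0.1659, 0.1361], 0.4) 0.97726643
(332, 152, 47, 21) ([0.5858, -0.188, 0.0807, 0.0333], 87.8) 0.9276507
(277, 148, 26, 18) ([0.593, -0.073, 0.0427, 0.0285], 84.1) 0.92412853
[ 29  45 166] [ 22 100 166] [ 20  13 115] [116  84 106]
rack (186, 171, 54, 87) ([0.4919, 0.0667, 0.1575, 0.0908], -0.8) ([0.4904, 0.0636, 0.1544, 0.089], -0.8)
bar (187, 247, 45, 10) ([0.4233, 0.0694, 0.0805, 0.014], 88.6) ([0.4232, 0.0676, 0.0796, 0.0139], 88.6)
bar (189, 234, 44, 6) ([0.4498, 0.0677, 0.0789, 0.0078], 89.2) ([0.4494, 0.0659, 0.078, 0.0077], 89.2)
bar (192, 188, 43, 6) ([0.5338, 0.0665, 0.0778, 0.0083], 89.1) ([0.5324, 0.0647, 0.0769, 0.0082], 89.1)
bar (192, 172, 43, 7) ([0.5631, 0.0675, 0.078, 0.0111], -88.8) ([0.5614, 0.0657, 0.0771, 0.011], -88.8)
```

View pics/crop.png

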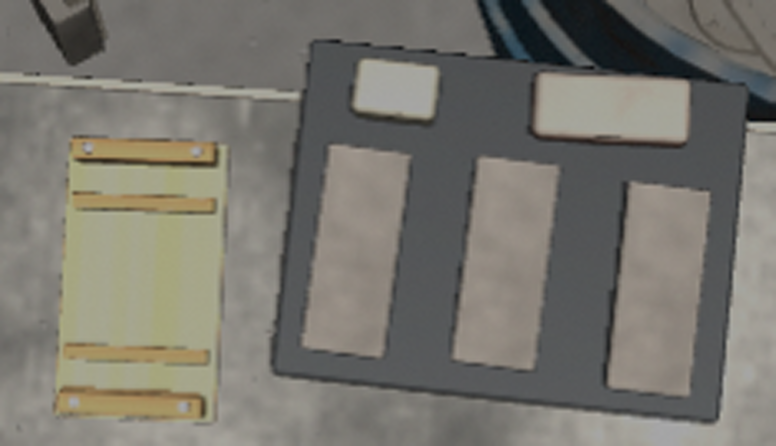

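```bash
python3 - <<'E'
from h import *;import pickle
d=pickle.load(open('d0.pkl','rb'))
def pt(n,u,v):
    c=d[n];o,dd=ray(c,[(u,v)]);z=c['depth'][v,u];return (o+dd[0]*z).round(3),z
for n,l in(('top',[(500,265),(450,230),(500,190),(520,340),(440,260),(395,400),(278,206),(213,214),(250,215),(385,240),(345,192)]),('scene',[(380,145),(330,145),(380,95),(425,150),(505,70),(260,225),(290,210),(225,280)])):
    for p in l: print(n,p,*pt(n,*p))
print(proj(d['scene'],[[.191,-.542,.205]]),proj(d['top'],[[.191,-.542,.205]]))
# scene tiles
c=d['scene'];im=c['image'];cv2.imwrite('pics/crop2.png',cv2.resize(im[165:310,180:350],None,fx=4,fy=4,interpolation=cv2.INTER_CUBIC))
ov=im.copy()
def box(cx,cy,L,W,yaw,z):
    q=np.array([[-L,-W],[L,-W],[L,W],[-L,W]])/2;r=np.radians(yaw);R=np.array([[np.cos(r),-np.sin(r)],[np.sin(r),np.cos(r)]]);return np.c_[q@R.T+[cx,cy],np.full(4,z)]
ov=cv2.resize(ov[165:310,180:350],None,fx=4,fy=4,interpolation=cv2.INTER_CUBIC)
for b in [(.506,-.054,.11,.044,-6,.054),(.5015,-.133,.11,.044,-6,.054),(.490,-.214,.11,.044,-6,.054),(.492,.067,.156,.09,-1,.006)]:
    p=(proj(c,box(*b))-[180,165])*4+1.5
    cv2.polylines(ov,[p.round().astype(np.int32)],True,(0,0,255),1)
cv2.imwrite('pics/ov2.png',ov)
E
```

```text
top (500, 265) [ 0.413 -0.4    0.163] 0.79754615
top (450, 230) [ 0.469 -0.348  0.075] 0.8923415
top (500, 190) [ 0.522 -0.385  0.205] 0.76691324
top (520, 340) [ 0.3   -0.43   0.166] 0.7830638
top (440, 260) [ 0.419 -0.344  0.028] 0.93507344
top (395, 400) [ 0.166 -0.273  0.003] 0.93896264
top (278, 206) [ 0.505 -0.055  0.053] 0.9278389
top (213, 214) [0.492 0.066 0.006] 0.9786764
top (250, 215) [ 0.492 -0.002 -0.   ] 0.9822197
top (385, 240) [ 0.451 -0.244  0.038] 0.93093824
top (345, 192) [ 0.534 -0.172  0.041] 0.93858653
scene (380, 145) [ 0.388 -0.394  0.127] 0.98802483
scene (330, 145) [ 0.505 -0.355  0.116] 1.0184649
scene (380, 95) [ 0.414 -0.43   0.239] 0.964308
scene (425, 150) [0.204 0.027 0.321] 0.5010186
scene (505, 70) [ 0.158 -0.469  0.323] 0.8332855
scene (260, 225) [ 0.515 -0.046  0.054] 0.83636516
scene (290, 210) [ 0.49  -0.128  0.053] 0.88448524
scene (225, 280) [0.511 0.084 0.005] 0.76920015
[[480.9716636  110.91534516]] [[603.31604782 419.44490385]]
```

View pics/ov2.png

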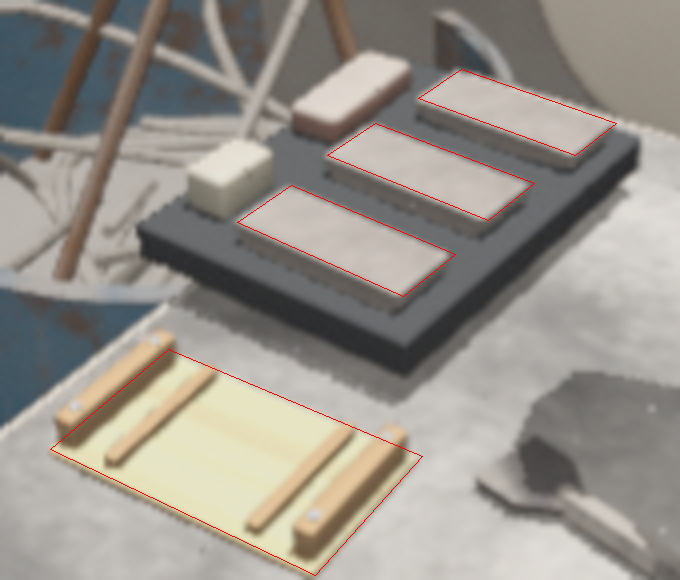

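```bash
python3 - <<'E'
from h import *;import pickle
d=pickle.load(open('d0.pkl','rb'))
for n,(a,b,e,f) in(('top',(400,560,150,420)),('scene',(300,480,60,240))):
    c=d[n];vv,uu=np.mgrid[e:f,a:b];uv=np.c_[uu.ravel(),vv.ravel()];o,dd=ray(c,uv);P=o+dd*c['depth'][uv[:,1],uv[:,0]][:,None]
    k=(P[:,2]>.06)&(P[:,1]<-.26)&(P[:,0]>.1)&(P[:,0]<.8)&(c['depth'][uv[:,1],uv[:,0]]>0)
    Q=P[k];print(n,Q.min(0),Q.max(0))
    for x in np.arange(.1,.7,.05):
        q=Q[abs(Q[:,0]-x)<.025]
        if len(q):print(round(x,2),q[:,1].min().round(3),q[:,1].max().round(3),q[:,2].max().round(3))
E
```

```text
top [ 0.1493545  -0.54312181  0.06001473] [ 0.60460798 -0.26420623  0.26823831]
0.15 -0.305 -0.276 0.139
0.2 -0.301 -0.264 0.157
0.25 -0.492 -0.396 0.194
0.3 -0.494 -0.382 0.238
0.35 -0.457 -0.368 0.254
0.4 -0.449 -0.356 0.268
0.45 -0.451 -0.342 0.268
0.5 -0.471 -0.328 0.254
0.55 -0.506 -0.33 0.218
0.6 -0.543 -0.445 0.14
scene [ 0.1385433  -0.65623089  0.06002984] [ 0.75704533 -0.26066378  0.28430016]
0.15 -0.302 -0.261 0.144
0.2 -0.652 -0.644 0.134
0.3 -0.426 -0.38 0.176
0.35 -0.654 -0.367 0.284
0.4 -0.656 -0.355 0.284
0.45 -0.655 -0.342 0.278
0.5 -0.655 -0.329 0.273
0.55 -0.655 -0.329 0.267
0.6 -0.656 -0.642 0.262
0.65 -0.656 -0.643 0.258
```

The overlay matches the scene view to 1–2 px. A big drum stands between the start pose and the plate, with its top at z≈0.28, so I'll go over it.

Request:
arm_command([
  {"hand": 0, "translation": [0, 0, 0.055], "roll": 0},
  {"hand": 0, "translation": [0, 0, 0.11], "roll": 0},
  {"hand": 0, "translation": [0, 0, 0.165], "roll": 0},
  {"hand": 0, "translation": [0.035, 0.045, 0.165], "roll": -0.06},
  {"hand": 0, "translation": [0.07, 0.09, 0.165], "roll": -0.12},
  {"hand": 0, "translation": [0.105, 0.138, 0.165], "roll": -0.18},
  {"hand": 0, "translation": [0.14, 0.184, 0.165], "roll": -0.24},
  {"hand": 0, "translation": [0.175, 0.23, 0.165], "roll": -0.3},
  {"hand": 0, "translation": [0.21, 0.277, 0.165], "roll": -0.36},
  {"hand": 0, "translation": [0.252, 0.333, 0.165], "roll": -0.443},
  {"hand": 0, "translation": [0.252, 0.333, 0.12], "roll": -0.443},
  {"hand": 0, "translation": [0.252, 0.333, 0.07], "roll": -0.443},
])

```text
time_s: 1.6
ee_pos: [0.4442, -0.2082, 0.2747]
orientation: [[0.995, -0.101, 0.002], [-0.101, -0.995, -0.001], [0.002, 0.001, -1.0]]
ft_force: [0.4, -0.3, 0.7]
gripper_width: 0.006
```

Request:
arm_command([
  {"hand": 0, "translation": [0, 0, -0.05], "roll": 0},
  {"hand": 0, "translation": [0, 0, -0.1], "roll": 0},
  {"hand": 0, "translation": [0, 0, -0.15], "roll": 0},
  {"hand": 0, "translation": [0, 0, -0.19], "roll": 0},
  {"hand": 0, "translation": [0, 0, -0.207], "roll": 0},
  {"hand": 0, "translation": [0, 0, -0.212], "roll": 0},
  {"hand": 0, "translation": [0, 0, -0.212], "roll": 0},
])

```text
time_s: 2.48
ee_pos: [0.4433, -0.2094, 0.0637]
orientation: [[0.995, -0.104, 0.0], [-0.104, -0.995, -0.0], [0.0, 0.0, -1.0]]
ft_force: [-0.2, -0.0, 0.3]
gripper_width: 0.007
```

```bash
python3 - <<'E'
from bench import ctrl,camera
import cv2
print(ctrl.sense()['ee_pos'],ctrl.sense()['ft_force'])
for n in('wrist','scene'):
    c=camera(n);cv2.imwrite(f'pics/{n}1.png',c['image'])
E
```

```text
[ 0.44328898 -0.20944743  0.06366093] [-0.16686736 -0.0176539   0.29493779]
```

View pics/wrist1.png

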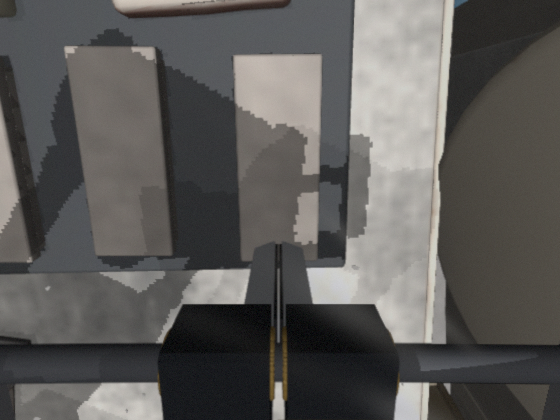

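View pics/scene1.png

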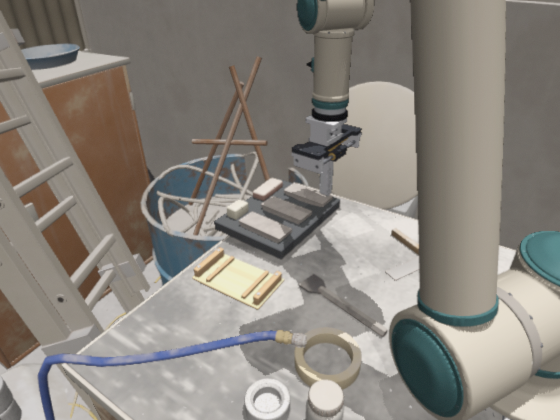

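The fingers are over the near end of the right tile, at wrist pixel (278,245). Now a slow descent.

Request:
arm_command([
  {"hand": 0, "translation": [0, 0, -0.002], "roll": 0},
  {"hand": 0, "translation": [0, 0, -0.004], "roll": 0},
  {"hand": 0, "translation": [0, 0, -0.0055], "roll": 0},
  {"hand": 0, "translation": [0, 0, -0.0065], "roll": 0},
  {"hand": 0, "translation": [0, 0, -0.007], "roll": 0},
  {"hand": 0, "translation": [0, 0, -0.0075], "roll": 0},
  {"hand": 0, "translation": [0, 0, -0.008], "roll": 0},
])

```text
time_s: 3.45
ee_pos: [0.4431, -0.2094, 0.0555]
orientation: [[0.995, -0.104, 0.0], [-0.104, -0.995, -0.0], [0.0, 0.0, -1.0]]
ft_force: [-0.4, 0.7, 0.9]
gripper_width: 0.005
```

Request:
arm_command([
  {"hand": 0, "translation": [0, 0, -0.0005], "roll": 0},
  {"hand": 0, "translation": [0, 0, -0.001], "roll": 0},
  {"hand": 0, "translation": [0, 0, -0.0015], "roll": 0},
])

```text
time_s: 3.82
ee_pos: [0.443, -0.2093, 0.054]
orientation: [[0.995, -0.104, -0.0], [-0.104, -0.995, -0.0], [-0.0, 0.0, -1.0]]
ft_force: [-0.8, -0.8, 1.3]
gripper_width: 0.002
```

Request:
arm_command([
  {"hand": 0, "translation": [0, 0, -0.0005], "roll": 0},
  {"hand": 0, "translation": [0, 0, -0.001], "roll": 0},
])

```text
time_s: 4.08
ee_pos: [0.4428, -0.2093, 0.053]
orientation: [[0.995, -0.104, -0.001], [-0.104, -0.995, 0.0], [-0.001, 0.0, -1.0]]
ft_force: [-0.7, 0.5, 0.6]
gripper_width: 0.004
```

Request:
arm_command([
  {"hand": 0, "translation": [0, 0, -0.0005], "roll": 0},
  {"hand": 0, "translation": [0, 0, -0.001], "roll": 0},
])

```text
time_s: 4.32
ee_pos: [0.4429, -0.2093, 0.0519]
orientation: [[0.995, -0.104, -0.0], [-0.104, -0.995, 0.0], [-0.0, -0.0, -1.0]]
ft_force: [-0.1, -0.7, 1.7]
gripper_width: 0.004
```

Request:
arm_command([
  {"hand": 0, "translation": [0, 0, -0.0005], "roll": 0},
  {"hand": 0, "translation": [0, 0, -0.001], "roll": 0},
])

```text
time_s: 4.58
ee_pos: [0.4429, -0.2093, 0.0513]
orientation: [[0.995, -0.104, -0.001], [-0.104, -0.995, 0.0], [-0.001, 0.0, -1.0]]
ft_force: [-3.6, 0.7, 6.7]
gripper_width: 0.002
```

```bash
python3 - <<'E'
from bench import ctrl,camera
import cv2
for n in('scene','wrist'):
    c=camera(n);im=c['image']
    cv2.imwrite(f'pics/{n}2.png',cv2.resize(im[150:260,200:360],None,fx=4.5,fy=4.5,interpolation=cv2.INTER_CUBIC) if n=='scene' else im)
print(ctrl.sense()['ee_pos'],ctrl.sense()['ft_force'])
E
```

```text
[ 0.44287734 -0.20928876  0.05136042] [-1.98093088 -0.50096074  4.82601895]
```

View pics/scene2.png

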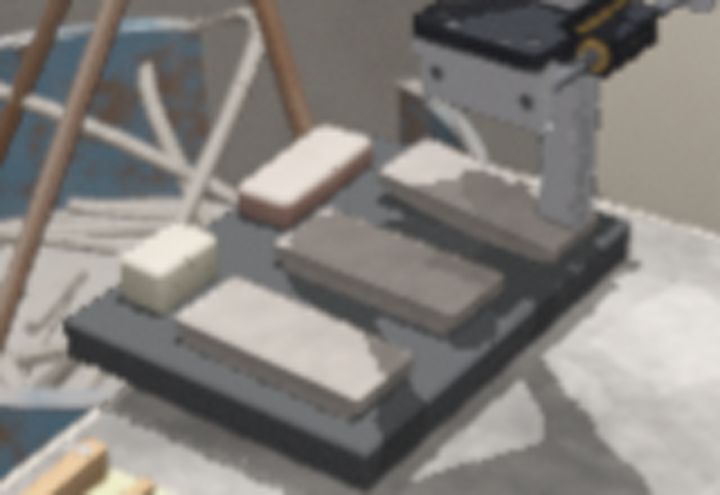

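```bash
cat > tilt.py <<'E'
from h import *;import sys
def tilt(c,cx,cy,yaw=-6):
    r=np.radians(yaw);u=np.array([np.cos(r),np.sin(r)]);w=np.array([-u[1],u[0]])
    out=[]
    for s in np.arange(-.045,.05,.01):
        P=[]
        for t in np.arange(-.015,.016,.005):
            q=np.r_[np.array([cx,cy])+u*s+w*t,.055]
            a=proj(c,q)[0].round().astype(int);z=c['depth'][a[1],a[0]]
            o,dd=ray(c,[a]);P.append((o+dd[0]*z)[2])
        out.append(round(float(np.median(P))*1000,1))
    return out
E
python3 - <<'E'
from tilt import *;from bench import camera;import pickle
d=pickle.load(open('d0.pkl','rb'))
for n in('scene','top'):
    c=camera(n)
    for p in((.490,-.214),(.5015,-.133)): print(n,p,tilt(d[n],*p),tilt(c,*p))
E
```

```text
scene (0.49, -0.214) [52.8, 52.5, 52.7, 53.4, 52.8, 52.9, 52.5, 53.1, 53.5, 53.0] [61.5, 64.3, 51.6, 52.3, 53.2, 53.9, 55.0, 56.0, 56.5, 57.1]
scene (0.5015, -0.133) [53.5, 52.9, 53.4, 53.0, 52.4, 53.3, 53.2, 52.7, 52.5, 52.2] [52.7, 53.0, 53.1, 52.9, 53.1, 52.9, 52.9, 53.1, 53.2, 52.9]
top (0.49, -0.214) [53.2, 53.6, 54.0, 53.7, 54.0, 54.1, 54.0, 53.2, 53.5, 53.3] [478.0, 479.9, 476.0, 475.8, 478.9, 481.2, 480.1, 476.7, 471.1, 466.5]
top (0.5015, -0.133) [54.2, 53.3, 53.0, 53.8, 53.7, 53.2, 53.4, 53.9, 53.0, 53.6] [189.1, 190.7, 188.0, 189.7, 55.2, 54.0, 53.7, 54.3, 53.8, 54.2]
```

The right tile tipped: the depth profile shows about 0.08 rad. I'll hold briefly, release gently and go to its far end.

Request:
arm_command([
  {"hand": 0, "translation": [0, 0, -0.0003], "roll": 0},
  {"hand": 0, "translation": [0, 0, -0.0003], "roll": 0},
  {"hand": 0, "translation": [0, 0, 0.0007], "roll": 0},
  {"hand": 0, "translation": [0, 0, 0.0015], "roll": 0},
  {"hand": 0, "translation": [0, 0, 0.0025], "roll": 0},
  {"hand": 0, "translation": [0, 0, 0.0035], "roll": 0},
  {"hand": 0, "translation": [0, 0, 0.0055], "roll": 0},
  {"hand": 0, "translation": [0, 0, 0.014], "roll": 0},
  {"hand": 0, "translation": [0.03, -0.003, 0.019], "roll": 0},
  {"hand": 0, "translation": [0.07, -0.0073, 0.019], "roll": 0},
  {"hand": 0, "translation": [0.0935, -0.0098, 0.016], "roll": 0},
  {"hand": 0, "translation": [0.0935, -0.0098, 0.009], "roll": 0},
])

```text
time_s: 6.28
ee_pos: [0.5384, -0.2197, 0.0603]
orientation: [[0.995, -0.103, 0.002], [-0.103, -0.995, -0.001], [0.002, 0.001, -1.0]]
ft_force: [-1.0, 0.6, 0.6]
gripper_width: 0.01
```

Request:
arm_command([
  {"hand": 0, "translation": [0, 0, -0.0015], "roll": 0},
  {"hand": 0, "translation": [0, 0, -0.003], "roll": 0},
  {"hand": 0, "translation": [0, 0, -0.004], "roll": 0},
  {"hand": 0, "translation": [0, 0, -0.0045], "roll": 0},
  {"hand": 0, "translation": [0, 0, -0.005], "roll": 0},
  {"hand": 0, "translation": [0, 0, -0.0055], "roll": 0},
  {"hand": 0, "translation": [0, 0, -0.006], "roll": 0},
  {"hand": 0, "translation": [0, 0, -0.0065], "roll": 0},
  {"hand": 0, "translation": [0, 0, -0.007], "roll": 0},
])

```text
time_s: 7.4
ee_pos: [0.537, -0.2192, 0.0531]
orientation: [[0.995, -0.104, 0.001], [-0.104, -0.995, -0.0], [0.001, 0.0, -1.0]]
ft_force: [1.4, 0.3, 1.8]
gripper_width: 0.005
```

Request:
arm_command([
  {"hand": 0, "translation": [0, 0, -0.0005], "roll": 0},
  {"hand": 0, "translation": [0, 0, -0.001], "roll": 0},
  {"hand": 0, "translation": [0, 0, -0.0015], "roll": 0},
])

```text
time_s: 7.78
ee_pos: [0.5372, -0.2193, 0.0517]
orientation: [[0.995, -0.104, 0.001], [-0.104, -0.995, -0.001], [0.001, 0.0, -1.0]]
ft_force: [0.8, -0.5, 2.2]
gripper_width: 0.005
```

Request:
arm_command([
  {"hand": 0, "translation": [0, 0, -0.0004], "roll": 0},
  {"hand": 0, "translation": [0, 0, -0.0008], "roll": 0},
])

```text
time_s: 8.02
ee_pos: [0.5372, -0.2193, 0.0515]
orientation: [[0.995, -0.104, 0.001], [-0.104, -0.995, -0.001], [0.001, 0.0, -1.0]]
ft_force: [1.6, 0.5, 6.9]
gripper_width: 0.006
```

```bash
python3 - <<'E'
from tilt import *;from bench import camera,ctrl
c=camera('scene');print(tilt(c,.490,-.214));s=ctrl.sense();print(s['ee_pos'],s['ft_force'])
E
```

```text
[58.1, 57.4, 56.2, 55.2, 54.3, 52.9, 52.2, 51.6, 50.8, 60.6]
[ 0.5372278  -0.21934686  0.0515571 ] [1.77317882 0.31508555 6.27979363]
```

It rocked the other way: the near end is about 58 mm high and the far end is down, with 6 N on the fingers. Next: hold, release, and open above the middle.

Request:
arm_command([
  {"hand": 0, "translation": [0, 0, -0.0002], "roll": 0},
  {"hand": 0, "translation": [0, 0, -0.0002], "roll": 0},
  {"hand": 0, "translation": [0, 0, 0.0007], "roll": 0},
  {"hand": 0, "translation": [0, 0, 0.0015], "roll": 0},
  {"hand": 0, "translation": [0, 0, 0.0025], "roll": 0},
  {"hand": 0, "translation": [0, 0, 0.0035], "roll": 0},
  {"hand": 0, "translation": [0, 0, 0.0065], "roll": 0},
  {"hand": 0.066, "translation": [0, 0, 0.03], "roll": 0},
  {"hand": 0.066, "translation": [-0.02, 0.002, 0.06], "roll": 0},
  {"hand": 0.066, "translation": [-0.047, 0.005, 0.07], "roll": 0},
  {"hand": 0.066, "translation": [-0.047, 0.005, 0.07], "roll": 0},
  {"hand": 0.066, "translation": [-0.047, 0.005, 0.07], "roll": 0},
])

```text
time_s: 9.57
ee_pos: [0.4899, -0.2141, 0.1204]
orientation: [[0.995, -0.104, 0.0], [-0.104, -0.995, 0.0], [0.0, -0.0, -1.0]]
ft_force: [-0.4, -0.1, 0.3]
gripper_width: 0.496
```

```bash
python3 - <<'E'
from h import *;from bench import camera,ctrl
s=ctrl.sense();print(s['ee_pos'],s['ft_force'],s['gripper_width'])
c=camera('wrist');im=c['image'];cv2.imwrite('pics/wrist3.png',im);print(c['R'],c['t'])
print(proj(c,np.r_[s['ee_pos'][:2],.054]))
c=camera('scene');cv2.imwrite('pics/scene3.png',cv2.resize(c['image'][150:260,200:360],None,fx=4.5,fy=4.5))
E
```

```text
[ 0.48990306 -0.21414831  0.12041333] [-0.38401585 -0.11718925  0.25333603] 0.4963046402827755
[[-1.04544434e-01 -9.94520207e-01  1.37014421e-04]
 [-9.57094237e-01  1.00647635e-01  2.71736408e-01]
 [-2.70261139e-01  2.82773933e-02 -9.62371709e-01]] [-0.16242671  0.4847123   0.44782713]
[[277.12826676 218.78875936]]
```

View pics/wrist3.png

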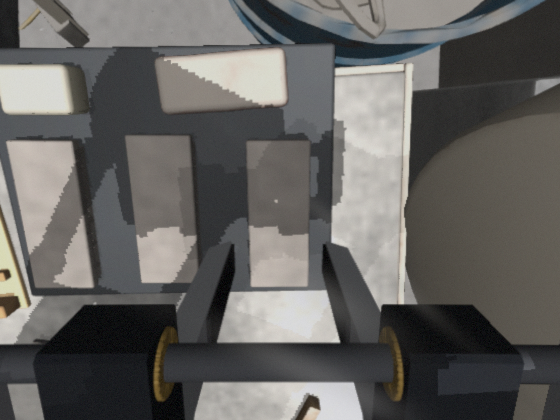

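View pics/scene3.png

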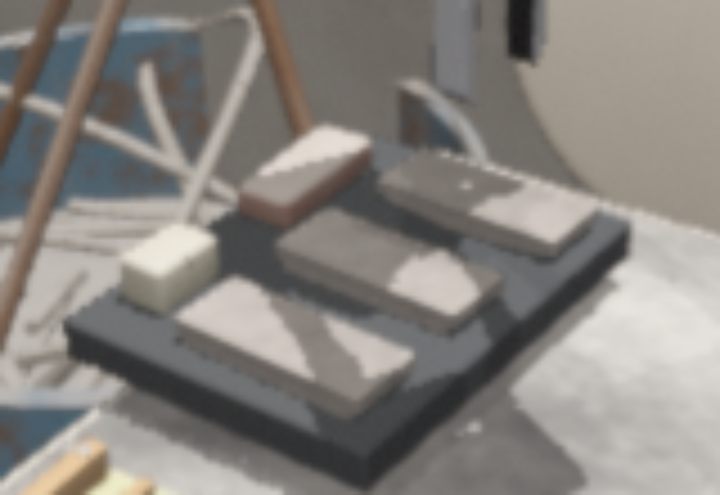

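In the wrist view the tile runs from (247,140) to (308,287), level again. I'll measure its centre.

```bash
python3 - <<'E'
from h import *;from bench import camera,ctrl
c=camera('wrist')
P=onplane(c,[(247.5,140.5),(309.5,140.5),(308.5,286.5),(251,287.5)],.054);print(P.round(4),P.mean(0))
a=(P[0]+P[1]-P[2]-P[3])[:2];print(np.degrees(np.arctan2(a[1],a[0])));print(ctrl.sense()['gripper_width'])
E
```

```text
[[ 0.5471 -0.2001  0.054 ]
 [ 0.5428 -0.2415  0.054 ]
 [ 0.4345 -0.232   0.054 ]
 [ 0.4381 -0.1888  0.054 ]] [ 0.49061348 -0.21564581  0.054     ]
-5.472117531357536
0.6261701426589097
```

Request:
arm_command([
  {"hand": 0.066, "translation": [0.0005, -0.001, -0.03], "roll": 0},
  {"hand": 0.066, "translation": [0.0005, -0.001, -0.055], "roll": 0},
  {"hand": 0.066, "translation": [0.0005, -0.001, -0.068], "roll": 0},
  {"hand": 0.066, "translation": [0.0005, -0.001, -0.073], "roll": 0},
  {"hand": 0.066, "translation": [0.0005, -0.001, -0.075], "roll": 0},
  {"hand": 0.066, "translation": [0.0005, -0.001, -0.0765], "roll": 0},
  {"hand": 0.066, "translation": [0.0005, -0.001, -0.0765], "roll": 0},
])

```text
time_s: 10.6
ee_pos: [0.4904, -0.2153, 0.0447]
orientation: [[0.995, -0.104, 0.001], [-0.104, -0.995, -0.001], [0.001, 0.001, -1.0]]
ft_force: [0.3, -0.4, -0.2]
gripper_width: 0.699
```

Request:
arm_command([
  {"hand": 0.04, "translation": [0, 0, -0.0005], "roll": 0},
  {"hand": 0.04, "translation": [0, 0, -0.0005], "roll": 0},
  {"hand": 0.04, "translation": [0, 0, -0.0005], "roll": 0},
  {"hand": 0.03, "translation": [0, 0, -0.0005], "roll": 0},
  {"hand": 0.03, "translation": [0, 0, -0.0005], "roll": 0},
], newtons=20)

```text
time_s: 11.22
ee_pos: [0.4902, -0.215, 0.0439]
orientation: [[0.995, -0.104, 0.0], [-0.104, -0.995, 0.0], [0.0, -0.0, -1.0]]
ft_force: [-1.0, 0.6, 1.6]
gripper_width: 0.466
```

Request:
arm_command([
  {"hand": 0.03, "translation": [0, 0, 0.001], "roll": 0},
  {"hand": 0.03, "translation": [0, 0, 0.003], "roll": 0},
  {"hand": 0.03, "translation": [0, 0, 0.008], "roll": 0},
  {"hand": 0.03, "translation": [0, 0, 0.02], "roll": 0},
  {"hand": 0.03, "translation": [0, 0, 0.04], "roll": 0},
  {"hand": 0.03, "translation": [0, 0, 0.06], "roll": 0},
  {"hand": 0.03, "translation": [0, 0, 0.06], "roll": 0},
])

```text
time_s: 12.1
ee_pos: [0.4916, -0.216, 0.1058]
orientation: [[0.995, -0.104, 0.004], [-0.104, -0.995, -0.003], [0.004, 0.002, -1.0]]
ft_force: [-0.3, 0.1, -2.3]
gripper_width: 0.469
```

```bash
python3 - <<'E'
from h import *;from bench import camera,ctrl
s=ctrl.sense();print(s['ee_pos'],s['ft_force'],s['gripper_width'])
c=camera('wrist');cv2.imwrite('pics/wrist4.png',c['image'])
c=camera('scene');cv2.imwrite('pics/scene4.png',cv2.resize(c['image'][130:270,190:370],None,fx=4.2,fy=4.2))
E
```

```text
[ 0.4915826  -0.21602133  0.10584883] [-0.34196745  0.06502053 -2.28638898] 0.46862288224998294
```

View pics/scene4.png

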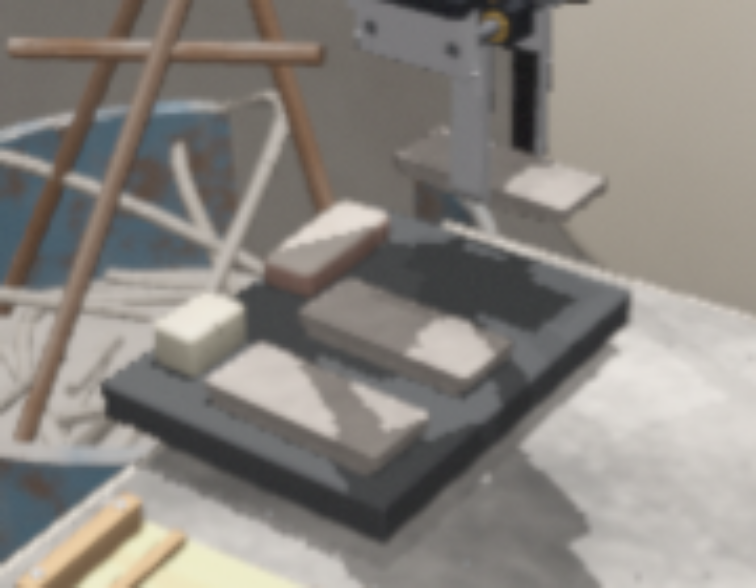

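View pics/wrist4.png

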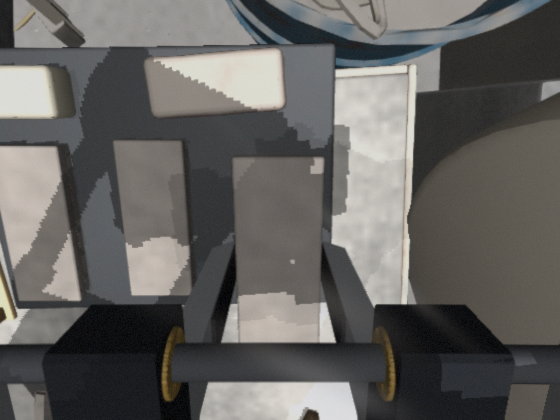

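The tile is held level. Carrying it to the rack.

Request:
arm_command([
  {"hand": 0.03, "translation": [0, 0.02, 0.012], "roll": 0.01},
  {"hand": 0.03, "translation": [0, 0.06, 0.015], "roll": 0.025},
  {"hand": 0.03, "translation": [0, 0.1, 0.015], "roll": 0.04},
  {"hand": 0.03, "translation": [0, 0.14, 0.015], "roll": 0.055},
  {"hand": 0.03, "translation": [0, 0.18, 0.015], "roll": 0.07},
  {"hand": 0.03, "translation": [0, 0.22, 0.015], "roll": 0.08},
  {"hand": 0.03, "translation": [0, 0.26, 0.01], "roll": 0.09},
  {"hand": 0.03, "translation": [0.0015, 0.282, -0.01], "roll": 0.09},
  {"hand": 0.03, "translation": [0.0015, 0.282, -0.03], "roll": 0.09},
  {"hand": 0.03, "translation": [0.0015, 0.282, -0.04], "roll": 0.09},
  {"hand": 0.03, "translation": [0.0015, 0.282, -0.04], "roll": 0.09},
])

```text
time_s: 13.58
ee_pos: [0.4907, 0.0672, 0.0632]
orientation: [[1.0, -0.014, -0.002], [-0.014, -1.0, 0.0], [-0.002, -0.0, -1.0]]
ft_force: [0.4, 0.2, -2.3]
gripper_width: 0.463
```

```bash
python3 - <<'E'
from h import *;from bench import camera,ctrl
s=ctrl.sense();print(s['ee_pos'],s['ft_force'],s['gripper_width'])
c=camera('wrist');cv2.imwrite('pics/wrist5.png',c['image'])
c=camera('scene');cv2.imwrite('pics/scene5.png',cv2.resize(c['image'][150:320,150:360],None,fx=3.5,fy=3.5))
E
```

```text
[0.49070598 0.06722543 0.06322505] [ 0.40556716  0.17858512 -2.25527087] 0.46300947006158005
```

View pics/scene5.png

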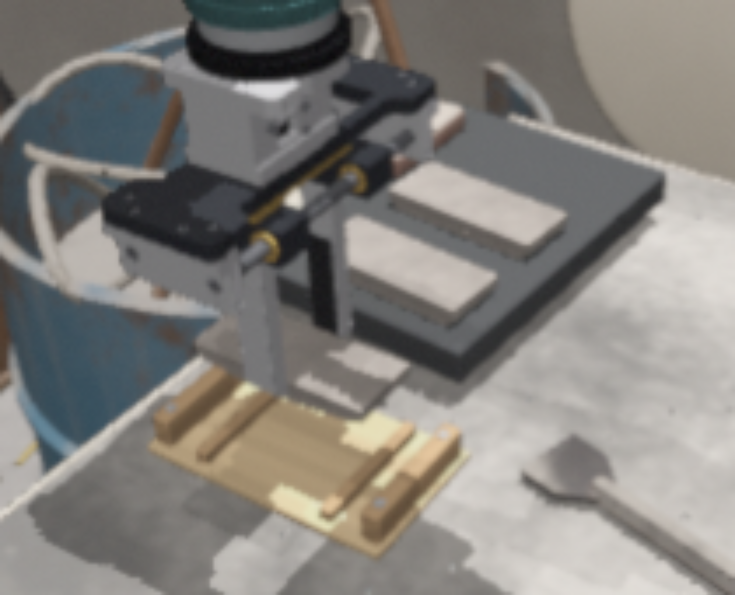

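View pics/wrist5.png

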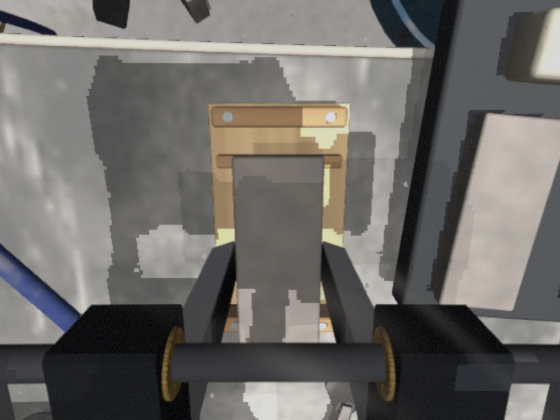

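```bash
python3 - <<'E'
from h import *;from bench import camera,ctrl
c=camera('wrist')
print('tile far edge',onplane(c,[(233.5,156.5),(323,156.5)],.0735).round(4))
print('stop top edges',onplane(c,[(211,106.5),(347,106.5),(211,126),(347,126)],.025).round(4))
print('bearer',onplane(c,[(217,155),(341,155)],.014).round(4))
E
```

```text
tile far edge [[0.5472 0.0864 0.0735]
 [0.5466 0.0443 0.0735]]
stop top edges [[0.5699 0.1041 0.025 ]
 [0.5687 0.0249 0.025 ]
 [0.5588 0.1049 0.025 ]
 [0.5576 0.0245 0.025 ]]
bearer [[0.5402 0.1043 0.014 ]
 [0.539  0.0255 0.014 ]]
```

Request:
arm_command([
  {"hand": 0.03, "translation": [0.001, -0.001, -0.015], "roll": 0},
  {"hand": 0.03, "translation": [0.001, -0.001, -0.028], "roll": 0},
  {"hand": 0.03, "translation": [0.001, -0.001, -0.037], "roll": 0},
  {"hand": 0.03, "translation": [0.001, -0.001, -0.041], "roll": 0},
  {"hand": 0.03, "translation": [0.001, -0.001, -0.0425], "roll": 0},
  {"hand": 0.03, "translation": [0.001, -0.001, -0.0435], "roll": 0},
  {"hand": 0.03, "translation": [0.001, -0.001, -0.044], "roll": 0},
  {"hand": 0.03, "translation": [0.001, -0.001, -0.0445], "roll": 0},
])

```text
time_s: 14.72
ee_pos: [0.4928, 0.0659, 0.0194]
orientation: [[1.0, -0.014, 0.001], [-0.014, -1.0, -0.0], [0.001, 0.0, -1.0]]
ft_force: [-0.2, 0.1, -1.5]
gripper_width: 0.47
```

Request:
arm_command([
  {"hand": 0.03, "translation": [0, 0, -0.0007], "roll": 0},
  {"hand": 0.03, "translation": [0, 0, -0.0014], "roll": 0},
  {"hand": 0.03, "translation": [0, 0, -0.0021], "roll": 0},
  {"hand": 0.03, "translation": [0, 0, -0.0026], "roll": 0},
])

```text
time_s: 15.22
ee_pos: [0.4926, 0.0659, 0.0165]
orientation: [[1.0, -0.014, -0.0], [-0.014, -1.0, -0.0], [-0.0, 0.0, -1.0]]
ft_force: [-0.3, 0.4, -2.7]
gripper_width: 0.466
```

Request:
arm_command([
  {"hand": 0.03, "translation": [0, 0, -0.0004], "roll": 0},
  {"hand": 0.03, "translation": [0, 0, -0.0008], "roll": 0},
])

```text
time_s: 15.48
ee_pos: [0.4926, 0.0659, 0.0158]
orientation: [[1.0, -0.014, -0.0], [-0.014, -1.0, -0.0], [-0.0, 0.0, -1.0]]
ft_force: [0.1, -0.2, -2.1]
gripper_width: 0.462
```

Request:
arm_command([
  {"hand": 0.03, "translation": [0, 0, -0.0004], "roll": 0},
  {"hand": 0.03, "translation": [0, 0, -0.0008], "roll": 0},
])

```text
time_s: 15.72
ee_pos: [0.4926, 0.0659, 0.0153]
orientation: [[1.0, -0.014, 0.0], [-0.014, -1.0, -0.0], [0.0, 0.0, -1.0]]
ft_force: [-2.4, -0.3, 2.8]
gripper_width: 0.467
```

Contact at about 5 N. Releasing and rising.

Request:
arm_command([
  {"hand": 0.048, "translation": [0, 0, 0], "roll": 0},
  {"hand": 0.06, "translation": [0, 0, 0], "roll": 0},
  {"hand": 0.066, "translation": [0, 0, 0], "roll": 0},
  {"hand": 0.066, "translation": [0, 0, 0.001], "roll": 0},
  {"hand": 0.066, "translation": [0, 0, 0.01], "roll": 0},
  {"hand": 0.066, "translation": [0, 0, 0.03], "roll": 0},
  {"hand": 0.066, "translation": [0, 0, 0.07], "roll": 0},
  {"hand": 0.066, "translation": [-0.03, 0, 0.12], "roll": 0},
  {"hand": 0.066, "translation": [-0.07, 0, 0.16], "roll": 0},
  {"hand": 0.066, "translation": [-0.12, 0, 0.18], "roll": 0},
  {"hand": 0.066, "translation": [-0.16, 0, 0.18], "roll": 0},
  {"hand": 0.066, "translation": [-0.16, 0, 0.18], "roll": 0},
])

```text
time_s: 17.23
ee_pos: [0.33, 0.066, 0.1958]
orientation: [[1.0, -0.014, 0.001], [-0.014, -1.0, -0.0], [0.001, 0.0, -1.0]]
ft_force: [0.2, 0.6, -0.3]
gripper_width: 0.701
```

```bash
python3 - <<'E'
from tilt import *;from bench import camera,ctrl
s=ctrl.sense();print(s['time_s'],s['ee_pos'],s['ft_force'],s['gripper_width'])
c=camera('wrist');cv2.imwrite('pics/wrist6.png',c['image'])
c=camera('scene');cv2.imwrite('pics/scene6.png',cv2.resize(c['image'][150:320,150:360],None,fx=3.5,fy=3.5))
print(tilt(c,.492,.066,-1),tilt(c,.5015,-.133),tilt(c,.506,-.054))
c=camera('top');cv2.imwrite('pics/top6.png',c['image'])
print(tilt(c,.492,.066,-1))
E
```

```text
17.225 [0.32996213 0.06598124 0.19576299] [ 0.15824772  0.6397397  -0.33667308] 0.7014332100221013
[1.2, -0.5, 0.1, 0.3, -0.1, -0.9, -0.4, 0.6, 18.8, 23.3] [233.6, 233.1, 234.7, 52.8, 53.5, 53.6, 53.6, 52.8, 53.2, 53.0] [52.9, 52.5, 53.3, 52.1, 53.4, 53.1, 52.7, 52.6, 52.9, 52.8]
[25.9, 25.7, 26.1, 25.5, 25.5, 24.6, 25.7, 25.4, 25.7, 25.5]
```

View pics/scene6.png

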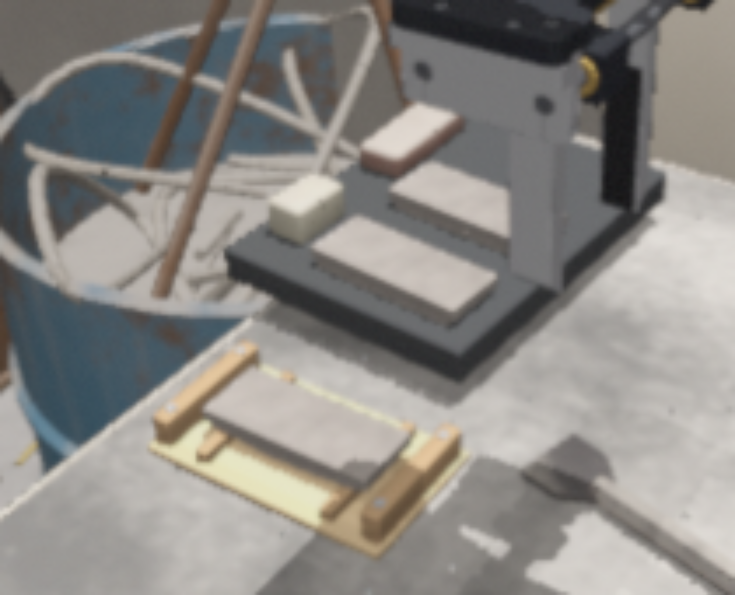

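View pics/wrist6.png

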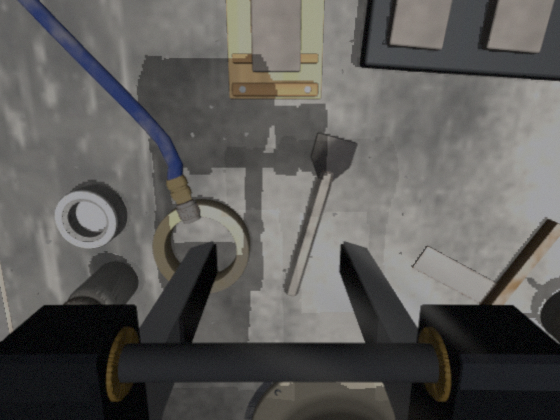

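The tile lies level at about 25.6 mm on top and is centred between the stops, with both flat tiles and both bystanders in place. Handing in.

```bash
python3 - <<'E'
from bench import workorder
print(workorder.job_done())
E
```

```text
the job is handed in; nothing more can be done
None
```

The bellied tile was the right-hand one, and it now lies released across the two rack bearers. I handed the job in at about 17.3 s of the 61 s allowed; no verdict was reported.

- **Finding it:** It was the first tile I pressed. Its near end tipped about 0.08 rad with 5–7 N on the fingers, so I did not press the other two.
- **Rocking it back:** Pressing the far end with about 6–7 N raised the near end to about 58 mm above the plate's base.
- **Laying it down:** I gripped it at 20 N and set it down with about 5 N of contact.

**Last checks:** The top camera showed the tile level, its top 25.6 mm above the desk (25.7 mm expected). The pictures showed it centred between the stops, with both flat tiles and both bystanders where they were. The arm was clear of everything.

One reading did not agree. The scene camera's profile of the racked tile was worthless because I sampled it at the plate's height instead of the rack's. I relied on the top camera instead. I judged the final centring, the flat tiles' positions and the bystanders by eye rather than measuring them again.

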